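# Hold a throttle lever at half throttle with a pin punch

### The arm

A 6-joint arm with a two-finger parallel gripper is mounted at the origin on a cart in front of the work surface, level with it; the furniture and walls round the work are solid. World frame = base frame: x ahead of the robot, y to its left, z up, the work surface at z = 0. Lengths are in mm, angles in rad, forces in N, time in s.
With the tool pointing down it reaches from about 325 to 850 mm from the base axis. Payload 15.5 kg.
Tool frame: the origin (TCP) lies at the very end of the fingers, on their centre line; the grasp point (between the pads) lies 19 mm behind it (robot.tcp_to_grasp is the distance from the TCP to the grasp point, in mm); z points along the fingers, y is the line along which they close (so a half turn about z gives the same grasp; the last joint's range is limited). The gripper opens to 91 mm and grips with 3 to 60 N. Pads are 32 mm wide; open, the fingers measure 118 mm over their backs; the gripper's body (76 mm by 178 mm) begins 60 mm behind the grasp point.
Start: joints at [1.165, 0.494, 1.345, -0, 1.302, -0.096], TCP at [191.133, 595.058, 213.915] pointing down, gripper open.
Joint ranges: [-2.91, 2.91], [-0.82, 2.16], [0.22, 2.67], [-1.22, 4.37], [0.12, 2.79], [-3.08, 3.08]. Speed limits (rad/s): [1.89, 1.89, 2.57, 3.01, 3.01, 3.01].

### API

Orientations are given as a unit quaternion [w, x, y, z].
In Python, from station import robot gives the robot as it stands.
- The arm moves only by the tool move_arm, never from a script. Its argument "moves" is a list of rows, each an object with "gripper": the opening, from -1 (shut) to 1 (fully open); "offset": the shift along the world's x, y, z as a fraction of full scale, a list of three; "angular": the turn, a rotation vector about the world's x, y, z as a fraction of full scale, a list of three. A call has 1 to 5 rows; each row shifts and turns the commanded pose from where the row before left it; what a row does not reach is not made up. Full scale, the value 1, is 25 mm for a shift and 0.1 rad for a turn. A row lasts 1/12 s, in which the tool goes at most 41.7 mm and 7.16 degrees, less where a joint would pass 70% of its speed; a pose out of reach is approached as far as the arm can. A call with a number of a shift or a turn outside -1 to 1 is refused whole. A call with a gripper value outside its range is refused whole. The fingers move at their own pace and stop on an object; the grip force is fixed at half the most. Time passes only in rows, so rows that do not move let the fingers close. It gives the time, the measured TCP pose, the force, the opening and the grip force at its end, in the units of the state.
- robot.get_state(): the state, without advancing time (a new reading comes with each control period).
- robot.get_image(name): name is "scene" or "top"; returns the picture (420x560x3 uint8, red, green, blue); there is no depth.
- robot.calibration(name): a dict with "fovy" (degrees; the focal length in pixels is half the picture's height over the tangent of half this angle, whatever the lens; pixels are square), "cx", "cy" (the principal point, pixels), "world_from_camera" (4x4, takes a point from camera to world coordinates). Camera axes: x right, y down, z forward; pixel columns grow to the right and rows downward; lengths in mm; the calibration is good to about 2 mm. A picture is of the moment at which its call begins. calibration takes no time and is no camera call.
- robot.job_done(): hands the job in; it is judged then, once.
The state is a dict: "time": time; "qpos": joint angles; "qvel": joint speeds; "joint_torque": joint torques, N m; "eef_pos": TCP position; "orientation": TCP orientation; "wrist_force": force on the tool from outside, world axes, zero at the start; "wrist_torque": the same for the moment, N m; "finger_gap": opening from 0.0 (shut) to 1.0 (fully open); "grasp_force": force on a finger pad.
Only numpy, scipy, OpenCV 4.12 (cv2) and the standard library are available. Lean on these libraries where they do the work, as an engineer would, in place of code of your own. Each camera call takes 0.05 s, during which the arm holds its last target. There are 200 camera calls.

### The job

Take the pin punch (the long, slim round one) out of the wooden block, put its thin pin straight down through the cable eye at the end of the throttle lever, and with the punch draw the lever round against its spring until its pointer stands at the long middle line of the sector: half throttle. Finish there, still gripping the punch and keeping the lever steady at that line, so that I can set the position sensor; draw the lever with the punch alone, not with the fingers, and leave the other two tools in the block and the things lying about where they are.

Things in the scene. Friction and masses are not known exactly. Their poses are not given: they have to be found in the camera images.
- pin_punch: tallest, slimmest of the 3 tools in the block; steel, 0.14 kg, upright. Origin: on its axis at the shoulder resting on the block's top; z up its axis. Above: knurled round body 16 mm wide, 78 mm long (grip it about 45 mm above the shoulder), struck end 13 mm wide up to 86 mm. Below: neck 12 mm wide to -7 mm, taper to -11 mm, pin 6 mm wide to -50 mm
- punch_tip (a point): end of the pin of the pin punch, on its axis, 50 mm below the shoulder
- punch_block: wooden block 46 x 146 x 60 mm (x, y, z), fixed; origin at the centre of its underside. Three blind holes 13.5 mm wide, 55 mm deep, in a row along its own y axis at -48, 0, +48 mm; which tool is in which varies. Lift a tool 55 mm or more to clear it; close the fingers across the row, along the block's x axis
- cold_chisel: thick six-sided tool in the block, 21 mm over its corners, standing 56 mm out of it; stays there. Its lower part, 12 mm, does not fit the eye. Origin on its axis at the block's top
- centre_punch: short eight-sided tool in the block, 19 mm over its corners, standing 46 mm out of it; stays there. Its lower part, 12 mm, does not fit the eye. Origin on its axis at the block's top
- throttle_stand: fixed steel angle plate, 116 x 112 mm, with an aluminium throttle body (level 60 mm bore facing its -x, its front). Origin on the vertical shaft axis, at the underside. The lever on top turns about this axis at 126 to 132 mm height; nut on the shaft up to 139 mm. Flange behind the shaft up to 116 mm, degree sector 123 mm, throat below the lever 106 mm
- shaft_axis (a point): point on the vertical axis of the lever, at the height of the lever's upper face
- throttle_lever (a joint): angle of the throttle lever, rad, growing counter-clockwise seen from above: 0 = shut, where the spring keeps it; 0.72 = half throttle, pointer at the long middle line; 1.44 = wide open, stop. The spring pulls back with about 3.5 N at the eye when shut, 7 N at half throttle; the lever flies back if let go
- eye (a point): centre of the cable eye at the lever's end, at its upper face: vertical round hole 12 mm wide, ring 22 mm outside, 6 mm thick, 50 mm from the shaft axis. Above it is free; below the ring 19 mm are free. Shut, it lies 100 degrees counter-clockwise from the stand's +x axis (its +y side); it swings round towards the stand's front
- pointer (a point): tip of the lever's pointer, across the shaft from the eye, 51 mm from the axis, at the height of the lever's upper face
- half_mark (a point): where the pointer tip stands at half throttle: inner end of the long middle line of the fixed aluminium degree sector (the two short lines are shut and wide open), at the height of the lever's upper face
- spanner: combination spanner, 196 x 42 x 8 mm, lying on the bench; not to be moved
- bearing: ball bearing, 52 mm wide, 15 mm high, lying flat on the bench; not to be moved
- spark_plug: used spark plug, 53 x 62 x 20 mm, lying on the bench; not to be moved
- fabric_bin_1: grey fabric storage bin, fixed, about 280 x 290 mm, 252 mm tall, close behind the throttle stand; origin at the centre of its underside, front face 140 mm from there towards the robot. A like bin with a tall paper roll in it stands 360 mm to its left, level with it. Carry the gripper and the punch round in front of them

How it is judged (in metres and radians):
On the way, in this order (a step that is already met when the one before it is completed fails the run):
1. the pin punch is held in the gripper, lifted clear of the block (contact force between the fingers and pin_punch above 3 N and height (world z) of punch_tip above 0.065 m and value of joint throttle_lever below 0.1 rad), for 0.2 s.
2. its pin is through the eye of the lever, the lever still near shut (z of punch_tip in the frame of eye between -0.045 and -0.01 m and horizontal distance between punch_tip and eye below 0.009 m and angle between pin_punch's own z axis and vertical below 0.25 rad and contact force between the fingers and pin_punch above 3 N and value of joint throttle_lever below 0.2 rad), for 0.1 s.
At the end, for the whole second after the job is handed in: Lever steady at 0.72 rad within 0.06 (3 mm at the pointer), held by the gripped punch alone: pin 10 to 45 mm through the eye, upright within 0.25 rad, pulling over 2 N. Fingers and arm clear of the throttle; other two tools within 15 mm, bystanders within 30 mm of where they were (value of joint throttle_lever between 0.66 and 0.78 rad and z of punch_tip in the frame of eye between -0.045 and -0.01 m and horizontal distance between punch_tip and eye below 0.009 m and angle between pin_punch's own z axis and vertical below 0.25 rad and contact force between the fingers and pin_punch above 3 N and contact force between pin_punch and throttle_stand above 2 N and velocity of joint throttle_lever between -0.1 and 0.1 rad/s and contact force between each of the arm, the fingers and throttle_stand below 0.5 N and distance of each of cold_chisel, centre_punch from where it was at the start of the episode below 0.015 m and distance of each of spanner, bearing, spark_plug from where it was at the start of the episode below 0.03 m); the arm keeps its last pose, push and grip.
It fails at once if the fingers or the arm push the lever or the throttle stand (contact force between any of the fingers, the arm and throttle_stand above 2 N).
It fails at once if another tool is taken from the block or a bystander is shifted (distance of any of cold_chisel, centre_punch from where it was at the start of the episode above 0.03 m or distance of any of spanner, bearing, spark_plug from where it was at the start of the episode above 0.05 m).
It also fails if it takes over 46 s, if anything falls off the work surface, if the arm or the gripper's body presses on something with over 40 N, if the wrist force passes 120 N, or if a joint passes its speed limit or range.

## Working session

There is one attempt and no reset: what is moved stays moved. The work goes in short steps, Python scripts to look and compute and a tool call to move; the robot and the scene stay as the last step left them, time stands still between calls to the robot, and variables do not carry over. Pictures are saved under pics/ and viewed, at most 10 in all, crops included, and the job is handed in when it is done.

Besides the shell and the picture viewer there is one more tool, called after "Emit:" as name(argument=value, ...) on one line, values as JSON. move_arm: Moves the arm, as the interface text tells. Its arguments: {"type":"object","properties":{"moves":{"type":"array"}},"required":["moves"]}

```bash
mkdir -p pics
python3 - <<'E'
from station import robot
import cv2,numpy as np
np.set_printoptions(precision=4,suppress=True)
for n in("scene","top"):
    im=robot.get_image(n);cv2.imwrite(f"pics/{n}0.png",im[:,:,::-1]);c=robot.calibration(n);print(n,c)
s=robot.get_state();print(s)
E
```

```text
scene {'fovy': 54.5471242441767, 'cx': 282.3740414079471, 'cy': 208.0230106245019, 'world_from_camera': array([[   0.6622,   -0.4738,    0.5805,    7.0231],
       [  -0.7491,   -0.4   ,    0.5281, -799.8797],
       [  -0.018 ,   -0.7846,   -0.6198,  670.9134],
       [   0.    ,    0.    ,    0.    ,    1.    ]])}
top {'fovy': 48.08922175941665, 'cx': 281.215540121226, 'cy': 201.9772519642643, 'world_from_camera': array([[   0.0108,   -0.9895,    0.144 ,  408.3994],
       [  -0.9999,   -0.0114,   -0.0034, -332.068 ],
       [   0.005 ,   -0.144 ,   -0.9896, 1054.5747],
       [   0.    ,    0.    ,    0.    ,    1.    ]])}
{'time': 0.1, 'qpos': array([ 1.1645,  0.4941,  1.3461, -0.    ,  1.3025, -0.0955]), 'qvel': array([ 0.0006, -0.0004, -0.0002,  0.0013, -0.0016, -0.0024]), 'joint_torque': array([  0.0011, -88.0245, -38.2536,   0.0708,   0.0483,  -0.    ]), 'eef_pos': array([191.0101, 594.7482, 213.3976]), 'orientation': array([-0.0001,  0.1548,  0.988 , -0.0005]), 'wrist_force': array([ 0.3084,  0.2535, -0.0761]), 'wrist_torque': array([ 0.0343,  0.0068, -0.0231]), 'grasp_force': 0.0, 'finger_gap': 0.9983089897725507}
```

View pics/scene0.png

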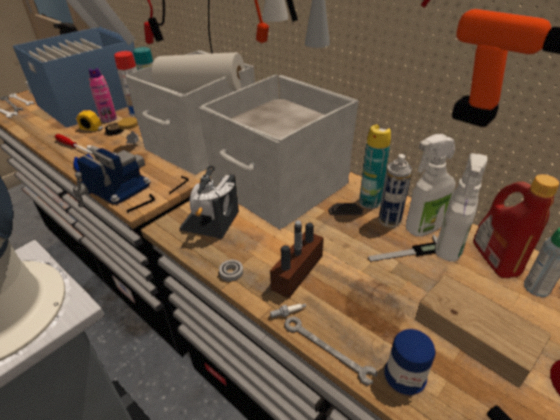

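View pics/top0.png

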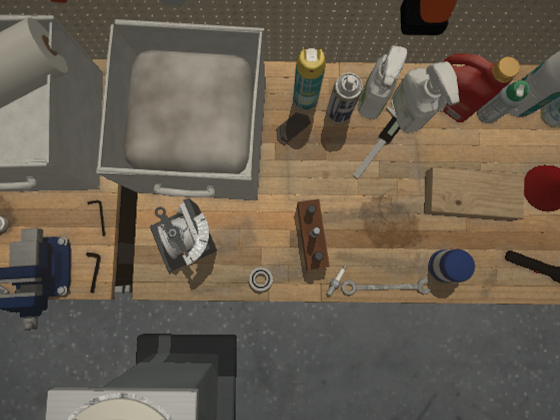

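The top view shows the block at about (312,235) and the throttle at (183,237). The scene view shows the block at (298,262) and the throttle at (212,200). I'll enlarge both next.

Run:
```python
import cv2,numpy as np
t=cv2.imread("pics/top0.png");s=cv2.imread("pics/scene0.png")
def c(im,x,y,w,h,k): return cv2.resize(im[y:y+h,x:x+w],None,fx=k,fy=k,interpolation=cv2.INTER_CUBIC)
a=np.hstack([c(t,145,195,80,80,5),c(t,280,195,80,80,5)])
cv2.imwrite("pics/c1.png",np.hstack([c(t,148,197,75,75,5),c(t,280,197,75,75,5)]))
cv2.imwrite("pics/c2.png",np.hstack([c(s,180,160,75,80,5),c(s,262,215,75,80,5)]))
```

```text
(no output)
```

View pics/c1.png

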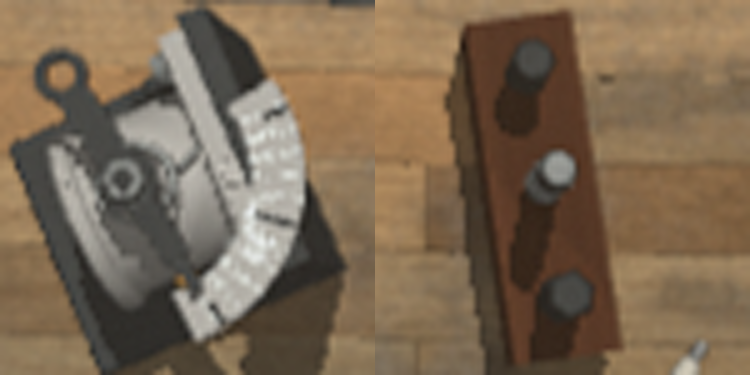

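View pics/c2.png

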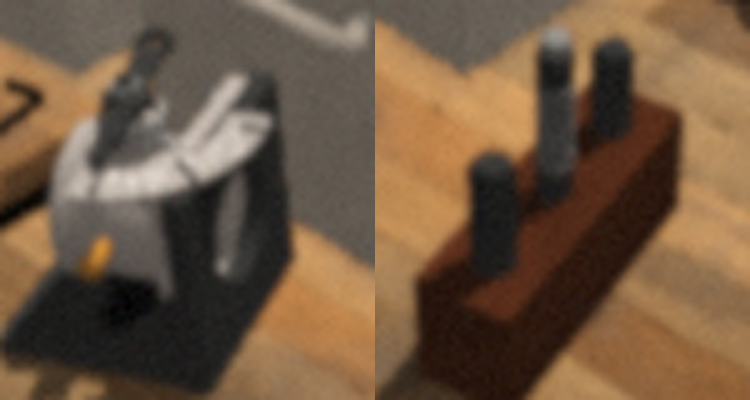

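The pin punch is the middle tool: its bright top is at top px (316.5,230.5) and scene px (297.5,222.5). The eye is at top px (160,212), the nut at (172.5,232.5) and the pointer at (184,253).

```bash
cat > h.py <<'E'
import numpy as np,cv2
from station import robot
np.set_printoptions(precision=2,suppress=True)
def ray(n,p):
    c=robot.calibration(n);f=210/np.tan(np.radians(c["fovy"]/2));M=c["world_from_camera"]
    d=M[:3,:3]@np.array([(p[0]-c["cx"])/f,(p[1]-c["cy"])/f,1]);return M[:3,3],d/np.linalg.norm(d)
def onz(n,p,z): o,d=ray(n,p);return o+d*(z-o[2])/d[2]
def tri(a,b):
    (o,d),(q,e)=ray("top",a),ray("scene",b);s,t=np.linalg.lstsq(np.c_[d,-e],q-o,rcond=None)[0]
    return (o+s*d+q+t*e)/2,np.linalg.norm(o+s*d-q-t*e)
E
python3 - <<'E'
from h import *
T=lambda x,y,ox=148,oy=197:((x+.5)/5-.5+ox,(y+.5)/5-.5+oy)
eye,nut,ptr,half=T(62,76),T(123,179),T(181,282),T(258,213)
pt=T(559-375,168,280); sp=T(554-375,38,262,215)
sh=onz("top",nut,139);ey=onz("top",eye,132);pp=onz("top",ptr,132);hm=onz("top",half,132)
print("shaft",sh,"eye",ey,"ptr",pp,"half",hm)
for p in(ey,pp,hm): v=(p-sh)[:2];print(np.hypot(*v),np.degrees(np.arctan2(v[1],v[0])))
print("punch top",onz("top",pt,146),onz("scene",sp,146),tri(pt,sp))
for n,q in(("n1",(535-375,61)),("n2",(569-375,293))):
  for z in(106,116): print(n,z,onz("top",T(*q,280),z))
for q in((571,12),(462,27),(513,364),(622,347)): print("corner",onz("top",T(q[0]-375,q[1],280),60))
print("scene eye",onz("scene",T(154,47,180,160),132))
import numpy as np
for q in((160,10),(12,148),(110,372),(345,268)):print("stand?",onz("top",T(*q),0))
E
```

```text
shaft [ 479.4  -123.83  139.  ] eye [520.32 -96.41 132.  ] ptr [ 440.04 -146.58  132.  ] half [ 467.22 -175.59  132.  ]
49.26267680379477 33.81662129311251
45.46119808481186 -149.97454053024248
53.17061806828398 -103.24293727268669
punch top [ 486.23 -403.86  146.  ] [ 483.85 -405.63  146.  ] (array([ 486.29, -403.9 ,  143.52]), np.float64(0.43340229860209695))
n1 106 [ 533.13 -397.26  106.  ]
n1 116 [ 531.82 -396.57  116.  ]
n2 106 [ 439.5  -411.03  106.  ]
n2 116 [ 439.17 -410.2   116.  ]
corner [ 560.49 -415.79   60.  ]
corner [ 553.47 -369.21   60.  ]
corner [ 411.21 -391.4    60.  ]
corner [ 418.75 -437.06   60.  ]
scene eye [ 513.52 -104.4   132.  ]
stand? [ 566.94 -105.57    0.  ]
stand? [503.54 -41.84   0.  ]
stand? [404.58 -90.24   0.  ]
stand? [ 451.57 -192.83    0.  ]
```

Emit:
move_arm(moves=[{"gripper": 1,"offset": [0.5,-1,0],"angular": [0,0,-0.67]},{"gripper": 1,"offset": [0.5,-1,0],"angular": [0,0,-0.67]},{"gripper": 1,"offset": [0.5,-1,0],"angular": [0,0,-0.67]},{"gripper": 1,"offset": [0.5,-1,0],"angular": [0,0,-0.67]},{"gripper": 1,"offset": [0.5,-1,0],"angular": [0,0,-0.67]}])

```text
time: 0.52
eef_pos: [253.8, 468.7, 213.6]
orientation: [-0.0, 0.319, 0.948, -0.0]
wrist_force: [0.5, 0.5, 0.2]
finger_gap: 1.002
grasp_force: 0.0
```

Run:
```python
from h import *
for p in((110,187),(183,195),(255,199)):print(onz("top",p,252))
print(robot.get_state()["qpos"])
```

```text
[547.93 -38.72 252.  ]
[ 535.4  -165.29  252.  ]
[ 529.86 -289.58  252.  ]
[ 0.96  0.37  1.57 -0.    1.21  0.04]
```

Run:
```python
from h import *
for z,ps in((0,((105,187),(257,199))),(252,((105,172),(250,182)))):
  for p in ps:print(z,onz("top",p,z))
t=cv2.imread("pics/top0.png")[140:240,90:270]
cv2.imwrite("pics/c3.png",cv2.resize(t,None,fx=4,fy=4,interpolation=cv2.INTER_CUBIC))
```

```text
0 [591.61  64.71   0.  ]
0 [ 568.04 -280.77    0.  ]
252 [574.25 -28.39 252.  ]
252 [ 559.55 -280.36  252.  ]
```

View pics/c3.png

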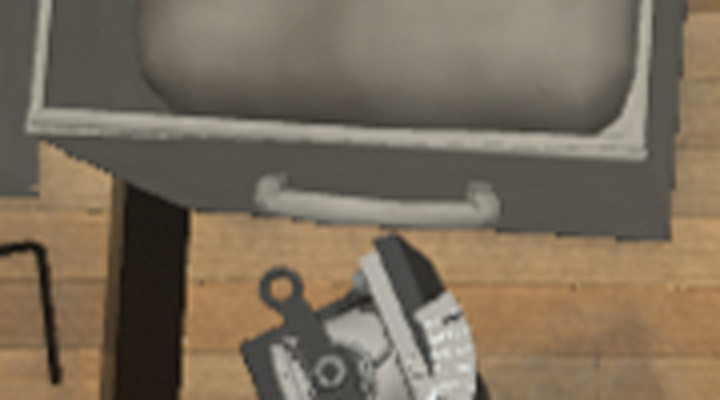

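Emit:
move_arm(moves=[{"gripper": 1,"offset": [0.5,-1,0],"angular": [0,0,-0.67]},{"gripper": 1,"offset": [0.5,-1,0],"angular": [0,0,-0.67]},{"gripper": 1,"offset": [0.5,-1,0],"angular": [0,0,-0.67]},{"gripper": 1,"offset": [0.5,-1,0],"angular": [0,0,-0.67]},{"gripper": 1,"offset": [0.5,-1,0],"angular": [0,0,-0.67]}])

```text
time: 0.93
eef_pos: [316.4, 343.7, 213.8]
orientation: [-0.0, 0.472, 0.881, -0.0]
wrist_force: [0.6, -0.1, 1.2]
finger_gap: 0.998
grasp_force: 0.0
```

Emit:
move_arm(moves=[{"gripper": 1,"offset": [0.3,-1,0],"angular": [0,0,-0.67]},{"gripper": 1,"offset": [0.3,-1,0],"angular": [0,0,-0.67]},{"gripper": 1,"offset": [0.3,-1,0],"angular": [0,0,-0.67]},{"gripper": 1,"offset": [0.3,-1,0],"angular": [0,0,-0.67]},{"gripper": 1,"offset": [0.3,-1,0],"angular": [0,0,-0.67]}])

```text
time: 1.35
eef_pos: [353.6, 218.8, 213.8]
orientation: [-0.0, 0.613, 0.79, -0.0]
wrist_force: [0.1, -0.5, 0.3]
finger_gap: 0.999
grasp_force: 0.0
```

Emit:
move_arm(moves=[{"gripper": 1,"offset": [0.1,-1,0],"angular": [0,0,-0.67]},{"gripper": 1,"offset": [0.1,-1,0],"angular": [0,0,-0.67]},{"gripper": 1,"offset": [0.1,-1,0],"angular": [0,0,-0.67]},{"gripper": 1,"offset": [0.1,-1,0],"angular": [0,0,-0.67]},{"gripper": 1,"offset": [0.1,-1,0],"angular": [0,0,-0.67]}])

```text
time: 1.77
eef_pos: [365.9, 93.9, 213.8]
orientation: [-0.0, 0.736, 0.677, -0.0]
wrist_force: [1.0, 0.8, 0.8]
finger_gap: 1.001
grasp_force: 0.0
```

Emit:
move_arm(moves=[{"gripper": 1,"offset": [0.1,-1,0],"angular": [0,0,-0.67]},{"gripper": 1,"offset": [0.1,-1,0],"angular": [0,0,-0.67]},{"gripper": 1,"offset": [0.1,-1,0],"angular": [0,0,-0.67]},{"gripper": 1,"offset": [0.1,-1,0],"angular": [0,0,-0.67]},{"gripper": 1,"offset": [0.1,-1,0],"angular": [0,0,-0.67]}])

```text
time: 2.18
eef_pos: [378.4, -31.2, 213.9]
orientation: [-0.0, 0.839, 0.545, -0.0]
wrist_force: [0.8, -0.1, -0.2]
finger_gap: 0.997
grasp_force: 0.0
```

Emit:
move_arm(moves=[{"gripper": 1,"offset": [0.1,-1,0],"angular": [0,0,-0.67]},{"gripper": 1,"offset": [0.1,-1,0],"angular": [0,0,-0.67]},{"gripper": 1,"offset": [0.1,-1,0],"angular": [0,0,-0.67]},{"gripper": 1,"offset": [0.1,-1,0],"angular": [0,0,-0.67]},{"gripper": 1,"offset": [0.1,-1,0],"angular": [0,0,-0.67]}])

```text
time: 2.6
eef_pos: [390.9, -156.2, 213.8]
orientation: [-0.0, 0.918, 0.397, -0.0]
wrist_force: [1.0, 0.3, 0.4]
finger_gap: 1.001
grasp_force: 0.0
```

Emit:
move_arm(moves=[{"gripper": 1,"offset": [0.38,-1,0],"angular": [0,0,-0.67]},{"gripper": 1,"offset": [0.38,-1,0],"angular": [0,0,-0.67]},{"gripper": 1,"offset": [0.38,-1,0],"angular": [0,0,-0.67]},{"gripper": 1,"offset": [0.38,-1,0],"angular": [0,0,-0.67]},{"gripper": 1,"offset": [0.38,-1,0],"angular": [0,0,-0.67]}])

```text
time: 3.02
eef_pos: [438.7, -281.2, 213.7]
orientation: [-0.0, 0.971, 0.239, -0.0]
wrist_force: [-0.4, -0.3, 0.1]
finger_gap: 0.999
grasp_force: 0.0
```

Emit:
move_arm(moves=[{"gripper": 1,"offset": [0.38,-1,0],"angular": [0,0,-0.67]},{"gripper": 1,"offset": [0.38,-1,0],"angular": [0,0,-0.67]},{"gripper": 1,"offset": [0.38,-1,0],"angular": [0,0,-0.67]},{"gripper": 1,"offset": [0.38,-1,0],"angular": [0,0,-0.67]},{"gripper": 1,"offset": [0.38,-0.92,0],"angular": [0,0,-0.67]}])

```text
time: 3.43
eef_pos: [486.2, -404.3, 213.5]
orientation: [-0.0, 0.997, 0.074, -0.0]
wrist_force: [-0.5, 0.1, -0.2]
finger_gap: 1.0
grasp_force: 0.0
```

Emit:
move_arm(moves=[{"gripper": 1,"offset": [0,0,-0.8],"angular": [0,0,0]},{"gripper": 1,"offset": [0,0,-0.8],"angular": [0,0,0]},{"gripper": 1,"offset": [0,0,0],"angular": [0,0,0]}])

```text
time: 3.68
eef_pos: [484.5, -401.8, 170.0]
orientation: [-0.002, 0.997, 0.075, -0.002]
wrist_force: [-1.1, -0.1, -0.8]
finger_gap: 0.998
grasp_force: 0.0
```

Run:
```python
from h import *
s=robot.get_state();print(s["eef_pos"],s["orientation"],s["qpos"],np.degrees(2*np.arctan2(s["orientation"][2],s["orientation"][1]))-90)
```

```text
[ 484.54 -401.77  170.02] [-0.    1.    0.08 -0.  ] [-0.79  0.54  1.38 -0.    1.22  0.63] -81.38606605568883
```

Emit:
move_arm(moves=[{"gripper": 1,"offset": [0,0,-0.7],"angular": [0,0,0]},{"gripper": 1,"offset": [0,0,-0.7],"angular": [0,0,0]},{"gripper": 1,"offset": [0,0,-0.7],"angular": [0,0,0]},{"gripper": 1,"offset": [0,0,-0.7],"angular": [0,0,0]},{"gripper": 1,"offset": [0,0,0],"angular": [0,0,0]}])

```text
time: 4.1
eef_pos: [484.9, -401.6, 101.7]
orientation: [-0.002, 0.997, 0.075, -0.001]
wrist_force: [-1.5, 0.4, -0.5]
finger_gap: 1.002
grasp_force: 0.0
```

Emit:
move_arm(moves=[{"gripper": 1,"offset": [0,0,-0.34],"angular": [0,0,0]},{"gripper": 1,"offset": [0,0,-0.1],"angular": [0,0,0]},{"gripper": 1,"offset": [0,0,0],"angular": [0,0,0]},{"gripper": 1,"offset": [0,0,0],"angular": [0,0,0]},{"gripper": 1,"offset": [0,0,0],"angular": [0,0,0]}])

```text
time: 4.52
eef_pos: [486.4, -403.2, 93.7]
orientation: [0.0, 0.997, 0.075, 0.0]
wrist_force: [0.4, 0.2, 0.5]
finger_gap: 1.003
grasp_force: 0.0
```

Run:
```python
from h import *
a=[]
for n,(x,y,w,h) in(("top",(270,180,100,100)),("scene",(240,165,125,125))):
    im=robot.get_image(n)[:,:,::-1];cv2.imwrite(f"pics/g_{n}.png",im);a.append(cv2.resize(im[y:y+h,x:x+w],(400,400),interpolation=cv2.INTER_CUBIC))
cv2.imwrite("pics/g.png",np.hstack(a));s=robot.get_state();print(s["eef_pos"])
```

```text
[ 486.35 -403.15   93.51]
```

View pics/g.png

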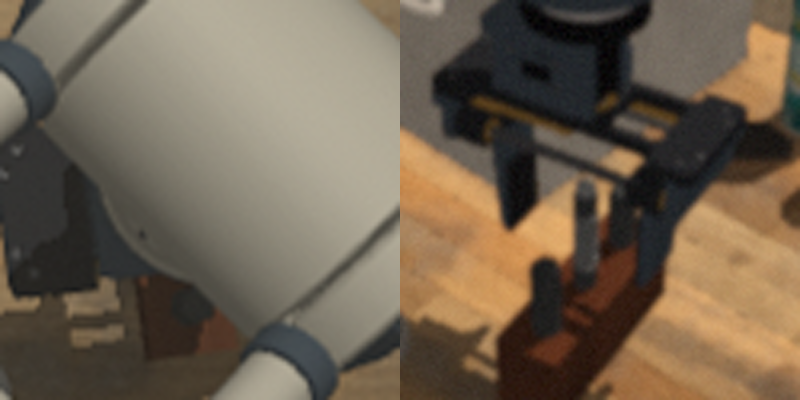

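The punch stands between the open fingers in the scene view, at crop px (585,235). The arm covers the top view. I'll go down to z 86 and close.

Emit:
move_arm(moves=[{"gripper": 1,"offset": [0,0,-0.3],"angular": [0,0,0]},{"gripper": 1,"offset": [0,0,0],"angular": [0,0,0]},{"gripper": -1,"offset": [0,0,0],"angular": [0,0,0]},{"gripper": -1,"offset": [0,0,0],"angular": [0,0,0]},{"gripper": -1,"offset": [0,0,0],"angular": [0,0,0]}])

```text
time: 5.03
eef_pos: [486.2, -403.0, 85.4]
orientation: [0.0, 0.997, 0.075, 0.0]
wrist_force: [-0.1, 0.3, -0.2]
finger_gap: 0.808
grasp_force: 0.0
```

Emit:
move_arm(moves=[{"gripper": -1,"offset": [0,0,0],"angular": [0,0,0]},{"gripper": -1,"offset": [0,0,0],"angular": [0,0,0]},{"gripper": -1,"offset": [0,0,0],"angular": [0,0,0]},{"gripper": -1,"offset": [0,0,0],"angular": [0,0,0]},{"gripper": -1,"offset": [0,0,0],"angular": [0,0,0]}])

```text
time: 5.45
eef_pos: [486.2, -403.0, 85.4]
orientation: [0.0, 0.997, 0.075, 0.0]
wrist_force: [0.3, 0.5, -0.1]
finger_gap: 0.446
grasp_force: 0.0
```

Emit:
move_arm(moves=[{"gripper": -1,"offset": [0,0,0],"angular": [0,0,0]},{"gripper": -1,"offset": [0,0,0],"angular": [0,0,0]},{"gripper": -1,"offset": [0,0,0],"angular": [0,0,0]},{"gripper": -1,"offset": [0,0,0],"angular": [0,0,0]}])

```text
time: 5.78
eef_pos: [486.3, -403.3, 85.5]
orientation: [0.0, 0.997, 0.075, 0.0]
wrist_force: [-0.2, -4.8, -3.4]
finger_gap: 0.17
grasp_force: 30.0
```

Emit:
move_arm(moves=[{"gripper": -1,"offset": [0,0,0.4],"angular": [0,0,0]},{"gripper": -1,"offset": [0,0,0.6],"angular": [0,0,0]},{"gripper": -1,"offset": [0,0,0.8],"angular": [0,0,0]},{"gripper": -1,"offset": [0,0,0.8],"angular": [0,0,0]},{"gripper": -1,"offset": [0,0,0.8],"angular": [0,0,0]}])

```text
time: 6.2
eef_pos: [485.9, -402.7, 171.2]
orientation: [-0.0, 0.997, 0.075, -0.0]
wrist_force: [-0.3, -0.2, -1.7]
finger_gap: 0.17
grasp_force: 30.0
```

Emit:
move_arm(moves=[{"gripper": -1,"offset": [0,0,0.8],"angular": [0,0,0]},{"gripper": -1,"offset": [0,0,0.8],"angular": [0,0,0]},{"gripper": -1,"offset": [0,0,0.8],"angular": [0,0,0]},{"gripper": -1,"offset": [0,0,0.4],"angular": [0,0,0]},{"gripper": -1,"offset": [0,0,0],"angular": [0,0,0]}])

```text
time: 6.62
eef_pos: [486.8, -403.6, 242.6]
orientation: [0.001, 0.997, 0.075, 0.001]
wrist_force: [-0.2, -0.5, -1.2]
finger_gap: 0.169
grasp_force: 30.0
```

Emit:
move_arm(moves=[{"gripper": -1,"offset": [0.1,0.4,0],"angular": [0,0,0]},{"gripper": -1,"offset": [0.1,0.8,0],"angular": [0,0,0]},{"gripper": -1,"offset": [0.1,0.8,0],"angular": [0,0,0]},{"gripper": -1,"offset": [0.1,0.8,0],"angular": [0,0,0]},{"gripper": -1,"offset": [0.1,0.8,0],"angular": [0,0,0]}])

```text
time: 7.03
eef_pos: [498.0, -311.0, 238.6]
orientation: [-0.001, 0.997, 0.075, -0.001]
wrist_force: [-0.2, 0.3, -1.1]
finger_gap: 0.169
grasp_force: 30.0
```

Emit:
move_arm(moves=[{"gripper": -1,"offset": [0.1,0.8,0],"angular": [0,0,0]},{"gripper": -1,"offset": [0.1,0.8,0],"angular": [0,0,0]},{"gripper": -1,"offset": [0.1,0.8,0],"angular": [0,0,0]},{"gripper": -1,"offset": [0.1,0.8,0],"angular": [0,0,0]},{"gripper": -1,"offset": [0.1,0.8,0],"angular": [0,0,0]}])

```text
time: 7.45
eef_pos: [510.4, -211.0, 238.8]
orientation: [-0.001, 0.997, 0.075, -0.001]
wrist_force: [0.5, -0.6, -2.0]
finger_gap: 0.165
grasp_force: 30.0
```

Emit:
move_arm(moves=[{"gripper": -1,"offset": [0.1,0.8,0],"angular": [0,0,0]},{"gripper": -1,"offset": [0.1,0.8,0],"angular": [0,0,0]},{"gripper": -1,"offset": [0.1,0.8,0],"angular": [0,0,0]},{"gripper": -1,"offset": [0.1,0.8,0],"angular": [0,0,0]},{"gripper": -1,"offset": [0,0.5,0],"angular": [0,0,0]}])

```text
time: 7.87
eef_pos: [520.4, -118.0, 239.0]
orientation: [-0.001, 0.997, 0.076, -0.001]
wrist_force: [0.5, -0.0, -1.4]
finger_gap: 0.17
grasp_force: 30.0
```

Emit:
move_arm(moves=[{"gripper": -1,"offset": [0,0,0],"angular": [0,0,0]},{"gripper": -1,"offset": [0,0,0],"angular": [0,0,0]},{"gripper": -1,"offset": [0,0,0],"angular": [0,0,0]},{"gripper": -1,"offset": [0,0,0],"angular": [0,0,0]}])

```text
time: 8.2
eef_pos: [521.0, -121.2, 240.1]
orientation: [0.0, 0.997, 0.075, -0.0]
wrist_force: [0.2, -0.7, -1.2]
finger_gap: 0.167
grasp_force: 30.0
```

Emit:
move_arm(moves=[{"gripper": -1,"offset": [0,0.5,0],"angular": [0,0,0]},{"gripper": -1,"offset": [0,0.5,-0.4],"angular": [0,0,0]},{"gripper": -1,"offset": [0,0,-0.4],"angular": [0,0,0]},{"gripper": -1,"offset": [0,0,0],"angular": [0,0,0]},{"gripper": -1,"offset": [0,0,0],"angular": [0,0,0]}])

```text
time: 8.62
eef_pos: [520.8, -95.6, 220.0]
orientation: [-0.0, 0.997, 0.075, -0.001]
wrist_force: [-0.9, 0.6, -1.6]
finger_gap: 0.169
grasp_force: 30.0
```

Run:
```python
from h import *
im=robot.get_image("scene")[:,:,::-1];cv2.imwrite("pics/e_scene.png",im)
t=robot.get_image("top")[:,:,::-1];cv2.imwrite("pics/e_top.png",t)
b=cv2.imread("pics/scene0.png")
f=lambda i,x,y,w=50,h=75,k=8:cv2.resize(i[y:y+h,x:x+w],None,fx=k,fy=k,interpolation=cv2.INTER_CUBIC)
cv2.imwrite("pics/e.png",np.hstack([f(im,185,135),f(b,185,135)]))
s=robot.get_state();e=s["eef_pos"];print(e)
c=robot.calibration("scene");F=210/np.tan(np.radians(c["fovy"]/2));M=np.linalg.inv(c["world_from_camera"])
for n,p in(("tip",[e[0],e[1],e[2]-75.5]),("eye",[521,-96.1,132]),("grasp",[e[0],e[1],e[2]])):
    q=M[:3]@np.r_[p,1];q=q[:2]/q[2]*F+[c["cx"],c["cy"]];print(n,q,(q-[185,135])*8+3.5)
```

```text
[521.32 -95.94 220.69]
tip [209.88 161.91] [202.56 218.76]
eye [210.51 166.55] [207.6  255.94]
grasp [205.72 134.22] [169.3   -2.75]
```

View pics/e.png

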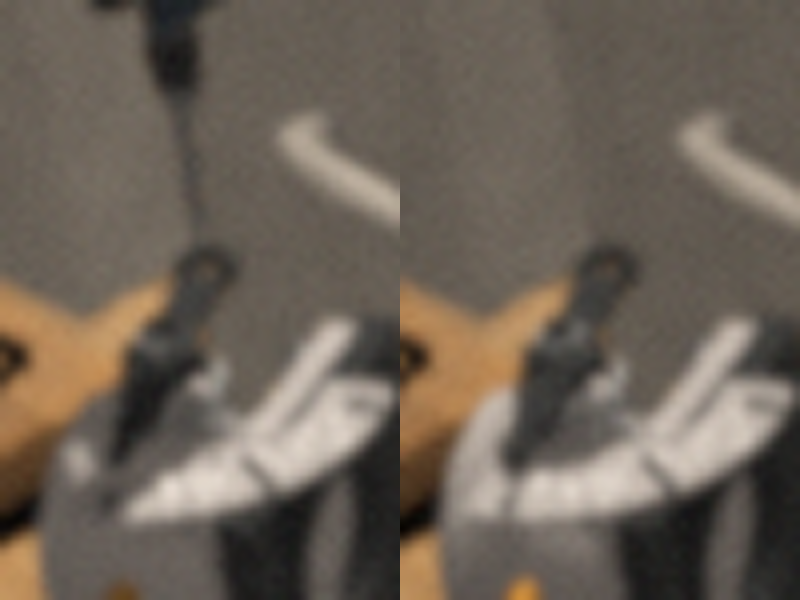

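The tip is just above the eye: pin end near crop (199,232), eye hole at (210,268). The pin looks about 5 crop px (1.5 mm) to the left, so I'll measure it more closely.

Run:
```python
from h import *
g=lambda f:cv2.cvtColor(cv2.imread(f),cv2.COLOR_BGR2GRAY).astype(float)
a,b=g("pics/e_scene.png"),g("pics/scene0.png")
print(a[146:172,203:218].astype(int))
xs=[]
for r in range(148,163):
    w=np.clip(np.median(a[r,203:216])-10-a[r,203:216],0,None); 
    if w.sum()>0: xs.append((r,(w*np.arange(203,216)).sum()/w.sum()))
xs=np.array(xs);p=np.polyfit(xs[:,0],xs[:,1],1);print(xs.T,p,np.polyval(p,168.3))
for i in(a,b):
    w=np.clip(75-i[164:174,205:217],0,None);yy,xx=np.mgrid[164:174,205:217]
    print("ring dark centroid top rows",[(w[k]*xx[k]).sum()/max(w[k].sum(),1e-9) for k in range(10)])
# top view: re-measure ring centre
t=g("pics/top0.png");print(t[205:220,153:169].astype(int))
```

```text
[[102  84  63  52  54  56  66  84  94  97  95  95  99  97  95]
 [103  97  81  68  64  66  79  88  95  96  96  96  97  94  94]
 [108 102  92  76  70  76  84  93  95  98 100  98  96 100  98]
 [107 105 100  84  77  77  89  91  97  95  96  95 100  98  98]
 [105 103 102  89  77  76  93  93  99 100  96  97  97  94  96]
 [104 101 102  91  76  79  91  98  93  98  94  97  97  97 100]
 [106 102 103  93  82  79  90  96  97  95  95  95  96  98  97]
 [102 103 103  97  84  77  84  91  94  94  95  96  97  93  97]
 [105 104 101  95  86  78  76  90  93  93  97  93  98  98 100]
 [104 103 101 102  90  74  84  85  94  93  94  95  93  95  97]
 [108 103 105  97  92  78  78  87  93  94  97  90  97  94  94]
 [104 102 103 101  90  78  80  91  96  92  91  91  94  91  96]
 [105 103 103 102  94  82  78  89  94  91  95  92  93  95  95]
 [103 101 103 103  93  80  80  88  93  95  95  95  92  93  99]
 [101 103 104 103 101  86  76  84  93  94  95  96  95  95  95]
 [102 105 107 105  99  90  80  81  91  91  95  97  95  98  95]
 [105 106 105 106 103  94  82  84  89  94  95  92  94  96  96]
 [102 107 106 105 105  97  86
[... 1723 characters left out ...]
  75  68  80 119 139 136 144]
 [133 123  73  66  75 119 127 137 132 107  66  73  98 140 138 144]
 [135 118  67  68  85 142 137 137 138 127  73  65  80 132 140 140]
 [129 112  70  70  88 137 133 134 135 127  77  64  78 131 137 138]
 [130 118  74  71  84 126 132 131 129 109  72  64  87 142 137 136]
 [135 123  84  67  76  95 109 115 102  81  71  68  83 125 140 135]
 [136 132 111  79  68  70  79  86  76  71  72  72  78  95 122 135]
 [136 137 130 110  75  67  65  72  71  73  73  72  74  76  93 137]
 [135 134 132 131 118 106  71  73  73  73  73  73  73  72  78 105]
 [134 133 132 135 138 135 112  83  71  73  73  74  73  74  74  70]
 [132 135 137 136 135 141 138 114  71  74  72  74  73  72  75  73]]
```

Emit:
move_arm(moves=[{"gripper": -1,"offset": [0.02,-0.03,-0.2],"angular": [0,0,0]},{"gripper": -1,"offset": [0,0,-0.2],"angular": [0,0,0]},{"gripper": -1,"offset": [0,0,-0.2],"angular": [0,0,0]},{"gripper": -1,"offset": [0,0,0],"angular": [0,0,0]}])

```text
time: 9.05
eef_pos: [521.0, -96.2, 204.2]
orientation: [-0.0, 0.997, 0.075, -0.001]
wrist_force: [-0.7, 0.6, -2.2]
finger_gap: 0.168
grasp_force: 30.0
```

Emit:
move_arm(moves=[{"gripper": -1,"offset": [0,0,-0.15],"angular": [0,0,0]},{"gripper": -1,"offset": [0,0,-0.15],"angular": [0,0,0]},{"gripper": -1,"offset": [0,0,0],"angular": [0,0,0]},{"gripper": -1,"offset": [0,0,0],"angular": [0,0,0]}])

```text
time: 9.38
eef_pos: [521.5, -96.2, 197.7]
orientation: [-0.0, 0.997, 0.075, -0.0]
wrist_force: [-0.2, -0.6, -2.4]
finger_gap: 0.171
grasp_force: 30.0
```

Emit:
move_arm(moves=[{"gripper": -1,"offset": [0,0,-0.2],"angular": [0,0,0]},{"gripper": -1,"offset": [0,0,-0.22],"angular": [0,0,0]},{"gripper": -1,"offset": [0,0,0],"angular": [0,0,0]},{"gripper": -1,"offset": [0,0,0],"angular": [0,0,0]},{"gripper": -1,"offset": [0,0,0],"angular": [0,0,0]}])

```text
time: 9.8
eef_pos: [521.6, -96.2, 187.4]
orientation: [-0.0, 0.997, 0.075, -0.0]
wrist_force: [-0.2, -0.1, -1.1]
finger_gap: 0.168
grasp_force: 30.0
```

Run:
```python
from h import *
im=robot.get_image("scene")[:,:,::-1];cv2.imwrite("pics/f_scene.png",im)
f=lambda i,x,y,w=75,h=75,k=8:cv2.resize(i[y:y+h,x:x+w],None,fx=k,fy=k,interpolation=cv2.INTER_CUBIC)
cv2.imwrite("pics/f.png",f(im,180,135))
s=robot.get_state();print(s["eef_pos"],s["wrist_force"])
```

```text
[521.71 -96.21 187.48] [ 0.33  0.   -1.87]
```

View pics/f.png

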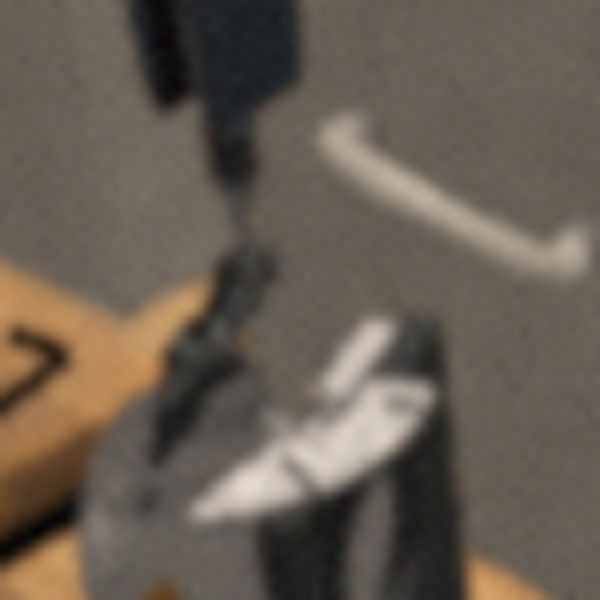

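The pin goes through the ring at crop (240,260), and the lever is still shut. I'll draw it round along the arc now and turn the closing line towards the pull direction on the way.

Emit:
move_arm(moves=[{"gripper": -1,"offset": [-0.14,0.15,0],"angular": [0,0,0]},{"gripper": -1,"offset": [-0.14,0.15,0],"angular": [0,0,0]},{"gripper": -1,"offset": [-0.15,0.12,0],"angular": [0,0,0]},{"gripper": -1,"offset": [-0.15,0.12,0],"angular": [0,0,0]},{"gripper": -1,"offset": [0,0,0],"angular": [0,0,0]}])

```text
time: 10.27
eef_pos: [506.7, -82.4, 187.7]
orientation: [0.0, 0.997, 0.076, 0.0]
wrist_force: [2.7, -5.2, -3.7]
finger_gap: 0.174
grasp_force: 30.0
```

Emit:
move_arm(moves=[{"gripper": -1,"offset": [-0.07,0.04,0],"angular": [0,0,1]},{"gripper": -1,"offset": [-0.07,0.04,0],"angular": [0,0,1]},{"gripper": -1,"offset": [-0.07,0.04,0],"angular": [0,0,1]},{"gripper": -1,"offset": [-0.07,0.03,0],"angular": [0,0,1]},{"gripper": -1,"offset": [-0.07,0.03,0],"angular": [0,0,1]}])

```text
time: 10.68
eef_pos: [499.2, -77.9, 187.8]
orientation: [0.0, 0.947, 0.322, 0.001]
wrist_force: [5.2, -0.3, -2.4]
finger_gap: 0.173
grasp_force: 30.0
```

Emit:
move_arm(moves=[{"gripper": -1,"offset": [-0.06,0.02,0],"angular": [0,0,1]},{"gripper": -1,"offset": [-0.06,0.02,0],"angular": [0,0,1]},{"gripper": -1,"offset": [-0.06,0.02,0],"angular": [0,0,1]},{"gripper": -1,"offset": [-0.06,0.02,0],"angular": [0,0,1]},{"gripper": -1,"offset": [-0.06,0.02,0],"angular": [0,0,0.6]}])

```text
time: 11.1
eef_pos: [492.0, -75.4, 187.9]
orientation: [0.001, 0.848, 0.53, 0.001]
wrist_force: [7.4, 1.1, -1.8]
finger_gap: 0.172
grasp_force: 30.0
```

Emit:
move_arm(moves=[{"gripper": -1,"offset": [0,0,0],"angular": [0,0,0]},{"gripper": -1,"offset": [0,0,0],"angular": [0,0,0]},{"gripper": -1,"offset": [0,0,0],"angular": [0,0,0]},{"gripper": -1,"offset": [0,0,0],"angular": [0,0,0]}])

```text
time: 11.43
eef_pos: [492.1, -75.4, 188.0]
orientation: [0.001, 0.85, 0.527, 0.001]
wrist_force: [7.4, -0.5, -1.5]
finger_gap: 0.169
grasp_force: 30.0
```

Run:
```python
from h import *
im=robot.get_image("scene")[:,:,::-1];cv2.imwrite("pics/k_scene.png",im)
t=robot.get_image("top")[:,:,::-1];cv2.imwrite("pics/k_top.png",t)
f=lambda i,x,y,w=50,h=75,k=8:cv2.resize(i[y:y+h,x:x+w],None,fx=k,fy=k,interpolation=cv2.INTER_CUBIC)
cv2.imwrite("pics/k.png",np.hstack([f(im,188,140),f(t,165,200)]))
s=robot.get_state();print(s["eef_pos"],s["wrist_force"])
c=robot.calibration("scene");F=210/np.tan(np.radians(c["fovy"]/2));M=np.linalg.inv(c["world_from_camera"])
for th in (33.7,72,75,78):
  for n,r,o in(("eye",50,0),("ptr",51,180)):
    a=np.radians(th+o);q=M[:3]@np.array([479.4+r*np.cos(a),-123.8+r*np.sin(a),132,1]);q=q[:2]/q[2]*F+[c["cx"],c["cy"]];print(th,n,(q-[188,140])*8+3.5)
```

```text
[492.03 -75.41 187.96] [ 6.86  1.47 -1.79]
33.7 eye [183.51 215.89]
33.7 ptr [ 86.73 406.86]
72 eye [ 75.94 228.89]
72 ptr [205.06 391.64]
75 eye [ 67.97 231.46]
75 ptr [213.62 388.64]
78 eye [ 60.17 234.24]
78 ptr [221.95 385.41]
```

View pics/k.png

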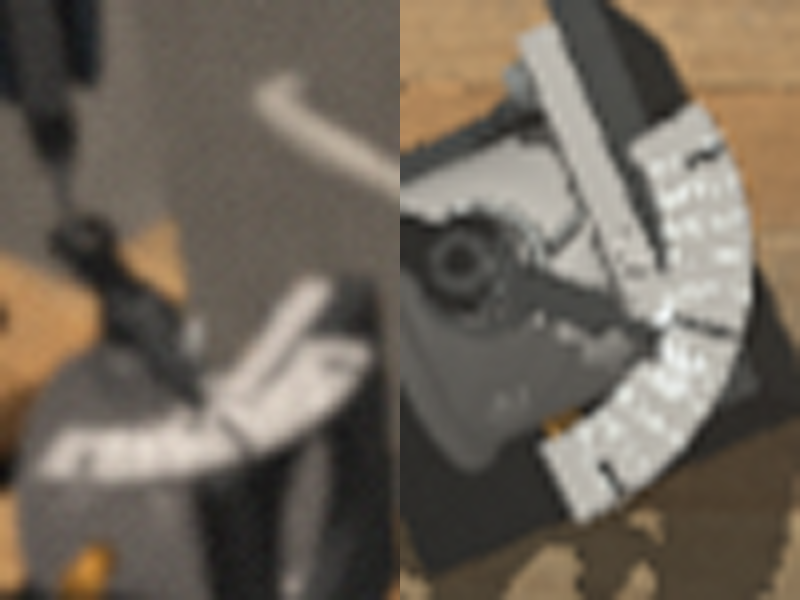

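The pointer tip is at crop (660,332) in the top view, just short of the long middle line running from (675,317) to (735,333). I'll compute both angles.

Run:
```python
from h import *
T=lambda x,y:((x-400+.5)/8-.5+165,(y+.5)/8-.5+200)
sh=onz("top",T(460,262),139);print(sh)
for n,p,z in(("markin",(675,317),123),("markout",(735,333),123),("ptr",(660,332),132),("ptrmid",(600,308),132),("shut in",(603,465),123),("shut out",(620,494),123),("open",(690,160),123),("openout",(718,151),123)):
    v=(onz("top",T(*p),z)-sh)[:2];print(n,np.hypot(*v),np.degrees(np.arctan2(v[1],v[0])))
t=cv2.cvtColor(cv2.imread("pics/k_top.png"),cv2.COLOR_BGR2GRAY)
print(t[230:246,178:210])
```

```text
[ 479.56 -123.56  139.  ]
markin 51.349411199100786 -103.23360152660423
markout 66.7555958901757 -103.45653153708501
ptr 50.59306359245111 -108.47343477306924
ptrmid 34.68382375840638 -107.33427744792289
shut in 58.80707563654138 -145.12214982789908
shut out 67.10376127563599 -145.43958655409526
open 58.97730736578278 -62.49079141502803
openout 66.15718667578717 -63.45350361631274
[[ 76 100 127 136 139  97 109 110 165 189 164 101 151 190 202 189 193 177
   84  82 139 183 181 181 182 182 182 181 182 184 169 122]
 [ 68  98 142 107 149  94 105 165 192 183 171 135 137 179 169 187 191 188
  155  81 156 213 180 180 180 184 201 219 215 201 169 123]
 [ 77  85 119  98 147 137 167 190 188 181 179 160 113 158 158 188 192 201
  172  81 158 209 182 189 178 183 198 215 212 199 167 115]
 [ 81  72  79  68 102 123 171 189 187 182 178 167 132 138 178 150 149 161
  165 103 142 183 185 190 182 182 181 181 181 185 165  74]
 [ 79  73  69  62  72  77 107 145 153 172 175 172 153 114 161 151 145 154
  181 159 165 184 181 181 182 181 181 182 183 187 166  49]
 [ 79  73  73  74  75  69  63  76  90 120 138 138 1
[... 712 characters left out ...]
3 126 125 146 154 180 172  71  42]
 [ 87  87  96  94  90  92 113 150 134 111  85  63  83 115 105  72  71  72
   71 102 167 196 173 154 136 111  84  91 127 128  52  43]
 [ 94  95  94  91  92  92 102 124 120 118 118 105 118 133 124  97  79  70
   57 123 207 195 202 191 183 166 148 145 141 106  40  47]
 [ 93  93  92  91  91  93  91  91  87  98 129 127 125 123 118 111  85  77
   74 146 229 208 210 178 182 185 187 190 177 108  48  50]
 [ 92  91  91  90  91  92  92  92  87  98 123 120 118 113 107  94  77  84
   87 147 231 225 225 186 208 180 185 185 158  70  56  48]
 [ 91  91  90  90  92  92  92  88  86  93 104 103 102 104  96  80 112 160
  151 176 214 228 238 213 230 197 182 175 125  70  64  47]]
```

Emit:
move_arm(moves=[{"gripper": -1,"offset": [-0.05,0.01,0],"angular": [0,0,0]},{"gripper": -1,"offset": [-0.05,0.01,0],"angular": [0,0,0]},{"gripper": -1,"offset": [-0.05,0.01,0],"angular": [0,0,0]},{"gripper": -1,"offset": [0,0,0],"angular": [0,0,0]},{"gripper": -1,"offset": [0,0,0],"angular": [0,0,0]}])

```text
time: 11.95
eef_pos: [488.3, -74.6, 188.0]
orientation: [0.001, 0.85, 0.527, 0.001]
wrist_force: [7.2, -0.0, -2.4]
finger_gap: 0.17
grasp_force: 30.0
```

Run:
```python
from h import *
im=robot.get_image("scene")[:,:,::-1];cv2.imwrite("pics/m_scene.png",im)
t=robot.get_image("top")[:,:,::-1];cv2.imwrite("pics/m_top.png",t)
f=lambda i,x,y,w=50,h=75,k=8:cv2.resize(i[y:y+h,x:x+w],None,fx=k,fy=k,interpolation=cv2.INTER_CUBIC)
cv2.imwrite("pics/m.png",np.hstack([f(im,188,140),f(t,165,200)]))
s=robot.get_state();print(s["eef_pos"],s["wrist_force"],s["orientation"])
```

```text
[488.31 -74.68 187.96] [ 7.53  0.17 -1.81] [0.   0.85 0.53 0.  ]
```

View pics/m.png

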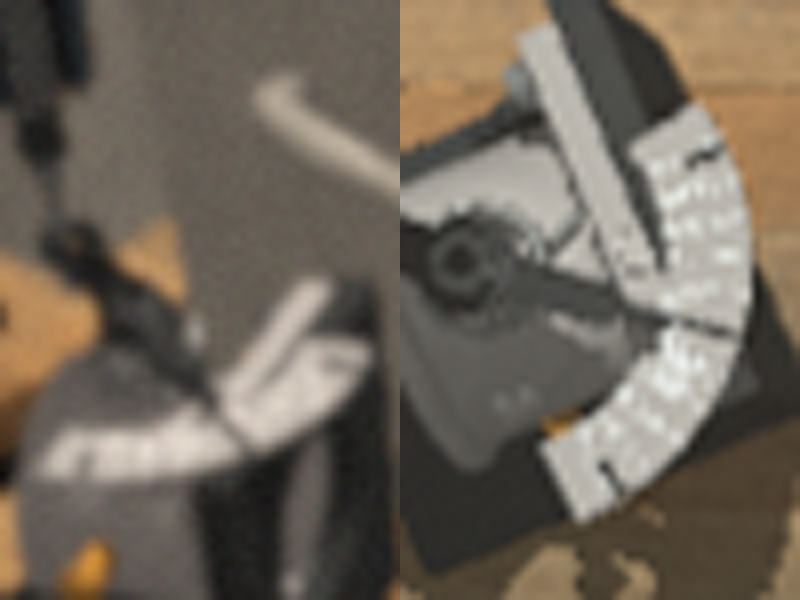

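In both views the pointer lies on the long middle line: top crop, tip about (665,317), in line with the mark from (675,317) to (735,333). The punch is upright, the pull is about 7.5 N and everything is steady.

```bash
python3 -c "
from station import robot
print(robot.job_done())"
```

```text
the job is handed in; nothing more can be done
None
```

The job is handed in: the pin punch is through the cable eye, holding the throttle lever steady with its pointer at the half-throttle line (about 7.5 N pull), still gripped; the pass/fail verdict was not shown to me.

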